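# Shim a rocking bench scale until it stands firm

### The job

The bench scale rocks because the screw foot under its back right corner (as you face the display) is turned up too short. Slide the black tapered shim along the worktop, thin end first, squarely under that foot until the foot rests on it and the scale stands level and no longer rocks, without shoving the scale along; then prove it by pressing firmly down with a fingertip on that corner of the scale, and leave the shim where it is. Only push and press: lift nothing, and leave the other things alone.

Things in the scene. Friction and masses are not known exactly. Their poses are not given: they have to be found in the camera images.
- scale: Low white bench scale with a round steel pan, loose, about 2.2 kg, slides if shoved with 8 N or more. Housing 170 mm deep (its x) by 160 mm wide (its y), flat top 48 mm and pan top 56 mm above the worktop, underside 16 mm above it. Origin on the worktop under its middle; x points to its back, y to its left as seen by the robot at its front. Display and keys along the front.
- corner (a point): Point on the housing top, 48 mm up, straight above the middle of the short foot, 15 mm in from the scale's back and right sides: the place to press (6 to 15 N is a fair test). Plain and flat for 12 mm round it. While the foot hangs free, 2 to 4 N here makes the scale rock down at this corner; let go and it comes back level.
- short_foot_base (a point): Point on the worktop (level with the other three feet's soles) straight below the middle of the short screw foot, 70 mm behind and 65 mm right of the scale's middle. The foot is 23 mm across with a round sole of 9 mm radius that hangs 3.5 to 6.5 mm above the worktop, different each time. The other three feet stand on the worktop at the other corners.
- shim: Black plastic tapered shim, ribbed, loose, 40 g, 90 mm long (its y), 40 mm wide (its x), lying right of the scale, thin end towards it, within 0.15 rad of the scale's y. Origin in the middle of its underside. Starts 25 to 50 mm short of the foot and up to 40 mm out of line with it. Slides at about 0.3 N; once the ramp meets the foot the push rises steeply: 2 to 6 N is snug, much more lifts or shoves the scale.
- shim_tip (a point): Middle of the shim's thin end (its y +45 mm), on the worktop; 1.5 mm thick there. The ramp rises evenly from here to 10.5 mm at the thick end (1 mm in every 10 mm). The shim does not slip back once under the foot.
- shim_lip (a point): Middle of the outer face of the shim's thick end (its y -45 mm), 8 mm above the worktop: an upright lip 6 mm thick, 16 mm high and 40 mm wide, whose flat outer face is the one to push on.
- specimen_cup: Bystander: specimen cup with a yellow screw lid, 64 mm across, 64 mm high, at the front edge, right of the scale; origin under its middle.
- solder_spool: Bystander: small spool of solder wire standing on end, 44 mm across, 36 mm high, at the front edge; origin under its middle.
- battery_9v: Bystander: nine-volt block battery lying flat, 26 x 50 x 17 mm, beside the solder spool; origin under its middle.
- marker: Bystander: felt marker lying behind the shim, 131 mm long, 16 mm thick; origin under its middle.

How it is judged:
By the outcome, as a careful person would: the job done as asked, in the order asked, and still so for the second after the job is handed in, with the robot touching nothing.
It also fails if it takes over 45 s, if anything falls off the work surface, if the arm or the gripper's body presses on something with over 40 N, if the wrist force passes 120 N, or if a joint passes its speed limit or range.

### The arm

A 6-joint arm with a two-finger parallel gripper is mounted at the origin on a cart in front of the work surface, level with it; the furniture and walls round the work are solid. World frame = base frame: x ahead of the robot, y to its left, z up, the work surface at z = 0. Lengths are in m, angles in rad, forces in N, time in s.
With the tool pointing down it reaches from about 0.3 to 0.875 m from the base axis. Payload 6.4 kg.
Tool frame: the origin (TCP) lies midway between the tips of the shut fingers; the grasp point (between the pads) lies 19 mm behind it; z points along the fingers, y is the line along which they close (so a half turn about z gives the same grasp; the last joint's range is limited). The gripper opens to 88 mm and grips with 3 to 60 N. Pads are 18 mm wide; open, the fingers measure 123 mm over their backs; the gripper's body (75 mm by 187 mm) begins 45 mm behind the grasp point.
Start: joints at [-1.317, 0.181, 1.607, -0, 1.354, -0.206], TCP at [0.255, -0.515, 0.239] pointing down, gripper open.
Joint ranges: [-2.99, 2.99], [-0.89, 2.07], [0.3, 2.58], [-1.14, 4.28], [0, 2.63], [-3.12, 3.12]. Speed limits (rad/s): [2.57, 2.57, 3.01, 3.14, 3.14, 3.14].

### API

Orientations are given as a rotation vector (axis times angle).
In Python, from workcell import env gives the robot as it stands.
- The arm moves only by the tool carry_out, never from a script. Its argument "targets" is a list of rows, each a list of 3 entries, a list of its own where there are three numbers: the shift along the tool's x, y, z in cm, then the turn about the tool's z in rad, then the finger opening in cm, from 0 to 8.81. A call has 1 to 12 rows; each row is the pose to reach, as a shift and turn from the pose commanded when the call began, along the tool's axes at that moment; what a row does not reach only later rows make up. A row lasts 1/12 s, in which the tool goes at most 41.7 mm and 7.16 degrees, less where a joint would pass 70% of its speed; a pose out of reach is approached as far as the arm can. A call with a gripper value outside its range is refused whole. The fingers move at their own pace and stop on an object; "grip_force" is the grip in N (left out, the last holds). Time passes only in rows, so rows that repeat a pose let the fingers close. It gives the time, the measured TCP pose, the force, the opening and the grip force at its end, in the units of the state.
- env.observe(): the state, without advancing time (a new reading comes with each control period).
- env.read_camera(name): name is "scene" or "top"; returns a dict with "image" (480x640x3 uint8, blue, green, red), "range_z" (480x640 float32, m along the optical axis (not along the pixel's ray), 0 where there is no reading), "fx", "fy", "cx", "cy" (pixels), "distortion" ([k1, k2, p1, p2, k3] as OpenCV has them; the pictures are not rectified), "T" (4x4, takes a point from camera to world coordinates). Camera axes: x right, y up, looking along -z (the intrinsics and any distortion apply to the point x, -y, -z); pixel columns grow to the right and rows downward; lengths in m; the calibration is good to about 2 mm. A picture is of the moment at which its call begins.
- env.close_job(): hands the job in; it is judged then, once.
The state is a dict: "t": time; "joints": joint angles; "qd": joint speeds; "joint_efforts": joint torques, N m; "eef_pos": TCP position; "ee_rot": TCP orientation; "force": force on the tool from outside, world axes, zero at the start; "torque": the same for the moment, N m; "gripper_width": opening from 0.0 (shut) to 1.0 (fully open); "finger_force": force on a finger pad.
Only numpy, scipy, OpenCV 4.12 (cv2) and the standard library are available. Lean on these libraries where they do the work, as an engineer would, in place of code of your own. Each camera call takes 0.05 s, during which the arm holds its last target. There are 200 camera calls.

## Working session

There is one attempt and no reset: what is moved stays moved. The work goes in short steps, Python scripts to look and compute and a tool call to move; the robot and the scene stay as the last step left them, time stands still between calls to the robot, and variables do not carry over. Pictures are saved under pics/ and viewed, at most 10 in all, crops included, and the job is handed in when it is done.

Besides the shell and the picture viewer there is one more tool, called after "Call:" by a JSON object that holds its "method" and its "body". carry_out: Moves the arm, as the interface text tells. Its arguments: {"type":"object","properties":{"targets":{"type":"array","items":{"type":"array"}},"grip_force":{"type":"number"}},"required":["targets"]}

```bash
mkdir -p pics; cat > h.py <<'E'
import numpy as np,cv2
from workcell import env
def shot(n):
    c=env.read_camera(n); return c
def world(c,u,v,z=None):
    K=np.array([[c['fx'],0,c['cx']],[0,c['fy'],c['cy']],[0,0,1.]])
    p=cv2.undistortPoints(np.array([[[u,v]]],float),K,np.array(c['distortion'],float))[0,0]
    d=np.array([p[0],-p[1],-1.]); T=np.array(c['T']); 
    if z is None:
        r=c['range_z'][int(round(v)),int(round(u))]; return T[:3,:3]@(d*r)+T[:3,3]
    w=T[:3,:3]@d; return T[:3,3]+w*(z-T[2,3])/w[2]
def pix(c,P):
    T=np.array(c['T']); q=T[:3,:3].T@(np.array(P,float)-T[:3,3]); q=np.array([[[q[0],-q[1],-q[2]]]])
    K=np.array([[c['fx'],0,c['cx']],[0,c['fy'],c['cy']],[0,0,1.]])
    return cv2.projectPoints(q,np.zeros(3),np.zeros(3),K,np.array(c['distortion'],float))[0].ravel()
E
python3 - <<'E'
from h import *
import pickle
for n in ('top','scene'):
    c=shot(n); cv2.imwrite(f'pics/{n}0.png',c['image']); pickle.dump(c,open(n+'0.pkl','wb')); print(np.round(c['T'],3),c['fx'])
s=env.observe(); print({k:np.round(v,3) for k,v in s.items()})
E
```

```text
[[-0.028  0.989 -0.148  0.422]
 [-1.    -0.028 -0.001 -0.206]
 [-0.005  0.148  0.989  0.931]
 [ 0.     0.     0.     1.   ]] 538.7440470720696
[[ 0.612  0.349 -0.709 -0.251]
 [-0.79   0.287 -0.541 -0.823]
 [ 0.015  0.892  0.452  0.591]
 [ 0.     0.     0.     1.   ]] 614.1980513758294
{'t': np.float64(0.1), 'joints': array([-1.317,  0.181,  1.608, -0.   ,  1.354, -0.206]), 'qd': array([-0.002, -0.002, -0.002,  0.   ,  0.001, -0.002]), 'joint_efforts': array([ 0.0000e+00, -4.3482e+01, -3.4270e+01,  7.0000e-02,  3.4000e-02,
       -0.0000e+00]), 'eef_pos': array([ 0.255, -0.515,  0.238]), 'ee_rot': array([-3.057, -0.716,  0.   ]), 'force': array([ 0.332, -0.27 ,  0.733]), 'torque': array([ 0.022, -0.   ,  0.027]), 'finger_force': np.float64(0.0), 'gripper_width': np.float64(1.0)}
```

View pics/top0.png

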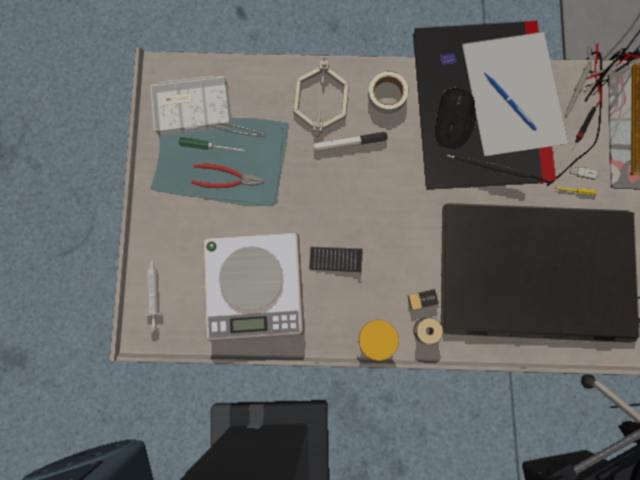

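View pics/scene0.png

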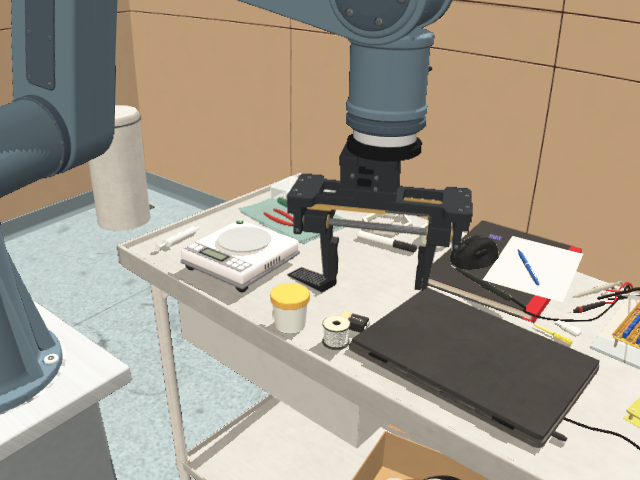

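The top view shows the scale at about (252,287), its back right corner near (298,235), and the shim at about (336,259) with its lip to the right. I'll enlarge that area.

```bash
python3 - <<'E'
from h import *
import pickle
c=pickle.load(open('top0.pkl','rb'))
im=c['image'][220:345,195:375]; cv2.imwrite('pics/crop0.png',cv2.resize(im,None,fx=4.4,fy=4.4,interpolation=cv2.INTER_CUBIC))
E
```

```text
(no output)
```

View pics/crop0.png

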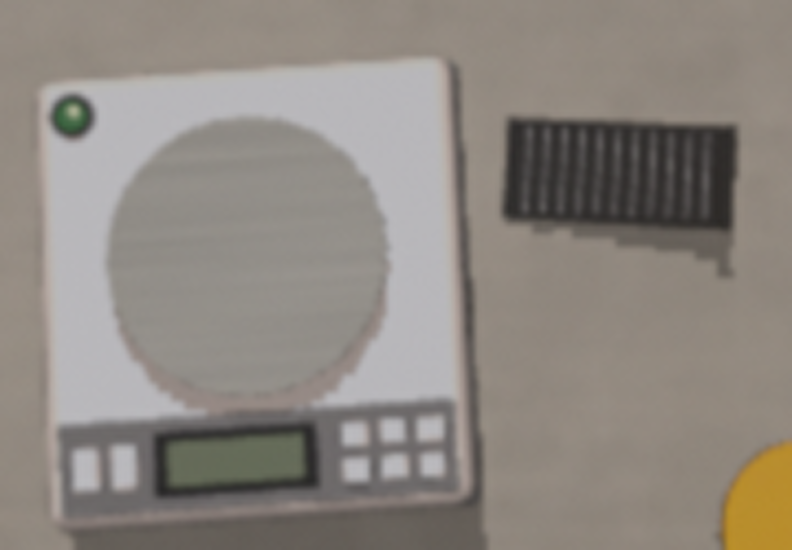

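```bash
cat > geo.py <<'E'
from h import *
import pickle
c=pickle.load(open('top0.pkl','rb'))
w=lambda u,v,z:world(c,195+u/4.4-.4,220+v/4.4-.4,z)
BL_,BR_,FR,FL=[w(u,v,.048) for u,v in ((40,86),(449,59),(473,497),(60,525))]
print('corners',np.round([BL_,BR_,FR,FL],4).tolist()); n=np.linalg.norm
print('w,d',n(BL_-BR_),n(FL-FR),n(BL_-FL),n(BR_-FR))
ctr=(BL_+BR_+FR+FL)/4; ax=(BL_+BR_-FR-FL); yaw=np.arctan2(ax[1],ax[0]); ay=BL_+FL-BR_-FR; yaw2=np.arctan2(-ay[0],ay[1]); print('yaw',yaw,yaw2)
y=(yaw+yaw2)/2;X=np.array([np.cos(y),np.sin(y)]);Y=np.array([-X[1],X[0]])
foot=ctr[:2]-0.065*Y+.07*X; print('ctr',ctr,'foot',foot)
t1,t2,k1,k2=w(508,118,.0015),w(505,217,.0015),w(736,127,.016),w(732,229,.016)
tip=(t1+t2)/2;lip=(k1+k2)/2; d=tip-lip; print('shim',tip,lip,'len',n(d[:2]),n(t1-t2),n(k1-k2),'yaw',np.arctan2(-d[0],d[1]))
q=(foot-tip[:2]); print('foot rel tip in scale frame x,y',q@X,q@Y)
d=(tip-lip)[:2];d/=n(d); print('lateral to shim',q@np.array([d[1],-d[0]]),'along',q@d)
for u,v in((336,259),(350,260),(352,260),(252,287)): print(world(c,u,v))
print(world(c,195+240/4.4,220+80/4.4),world(c,195+420/4.4,220+90/4.4), world(c,195+460/4.4,220+30/4.4))
E
python3 geo.py
```

```text
corners [[0.557, 0.0044, 0.048], [0.5629, -0.1497, 0.048], [0.4, -0.1556, 0.048], [0.3942, -0.0042, 0.048]]
w,d 0.15423527273369309 0.15147970025283305 0.16300434225960958 0.16301502123258169
yaw 0.04428653125805528 0.03835675569972497
ctr [ 0.47853545 -0.07627835  0.048     ] foot [ 0.55116084 -0.13833117]
shim [ 0.52647283 -0.16864665  0.0015    ] [ 0.51826419 -0.25733271  0.016     ] len 0.08906514183581452 0.03926380284445131 0.039782809881817115 yaw -0.09229549333228365
foot rel tip in scale frame x,y 0.025919267345902205 0.029269739231062207
lateral to shim 0.021788924266212654 along 0.03246180576807124
[ 0.52196872 -0.21409658  0.00917933]
[ 0.51967615 -0.23813795  0.00813536]
[ 0.51961566 -0.24159081  0.0077951 ]
[ 0.47506803 -0.07646799  0.05710318]
[ 0.55627612 -0.07170964  0.0491752 ] [ 0.55075639 -0.13923513  0.04781159] [ 5.81540179e-01 -1.51926725e-01 -5.46410934e-04]
```

```bash
cat > go.py <<'E'
import sys
from h import *
from scipy.spatial.transform import Rotation as Ro
# args: x y z heading(of tool y)
def rel(x,y,z,hd):
    s=env.observe(); R=Ro.from_rotvec(s['ee_rot']).as_matrix()
    d=R.T@(np.array([x,y,z])-s['eef_pos'])*100
    cur=np.arctan2(R[1,1],R[0,1]); t=-(hd-cur)
    print('shift cm',np.round(d,2),'turn',round((t+np.pi)%(2*np.pi)-np.pi,3),'tilt z',np.round(R[:,2],3),'F',np.round(s['force'],2),'t',s['t'],'pos',np.round(s['eef_pos'],4))
a=list(map(float,sys.argv[1:]))
for i in range(0,len(a),4): rel(*a[i:i+4])
E
python3 go.py 0.5214 -0.2234 0.06 -0.092 0.5214 -0.2234 0.002 -0.092
```

```text
shift cm [ 36.79 -14.27  17.83] turn -1.019 tilt z [-0.     0.001 -1.   ] F [ 0.33 -0.27  0.73] t 0.1 pos [ 0.2551 -0.5148  0.2379]
shift cm [ 36.79 -14.26  23.63] turn -1.019 tilt z [-0.     0.001 -1.   ] F [ 0.33 -0.27  0.73] t 0.1 pos [ 0.2551 -0.5148  0.2379]
```

Call:
{"method": "carry_out", "body": {"targets": [[[12, -5, 5], -0.4, 8.8], [[24, -9, 8], -0.7, 8.8], [[36.8, -14.3, 10], -1.019, 8.8], [[36.8, -14.3, 12], -1.019, 8.8], [[36.8, -14.3, 12], -1.019, 8.8], [[36.8, -14.3, 12], -1.019, 8.8], [[36.8, -14.3, 12], -1.019, 8.8], [[36.8, -14.3, 14], -1.019, 8.8], [[36.8, -14.3, 16], -1.019, 8.8], [[36.8, -14.3, 17.8], -1.019, 8.8], [[36.8, -14.3, 17.8], -1.019, 8.8], [[36.8, -14.3, 17.8], -1.019, 8.8]]}}

```text
t: 1.1
eef_pos: [0.52, -0.2189, 0.0557]
ee_rot: [-2.311, -2.115, 0.002]
force: [0.1, 0.2, -0.4]
gripper_width: 0.995
finger_force: 0.0
```

```bash
python3 go.py 0.5214 -0.2234 0.0025 -0.092; python3 - <<'E'
from h import *
c=shot('scene'); p=pix(c,(0.5214,-.2234,.01)).astype(int);print(p)
cv2.imwrite('pics/s1.png',cv2.resize(c['image'][p[1]-110:p[1]+60,p[0]-130:p[0]+90],None,fx=3.4,fy=3.4))
E
```

```text
shift cm [-0.46  0.22  5.31] turn 0.004 tilt z [-0.007  0.006 -1.   ] F [ 0.12  0.18 -0.4 ] t 1.1 pos [ 0.52   -0.2189  0.0557]
[314 277]
```

View pics/s1.png

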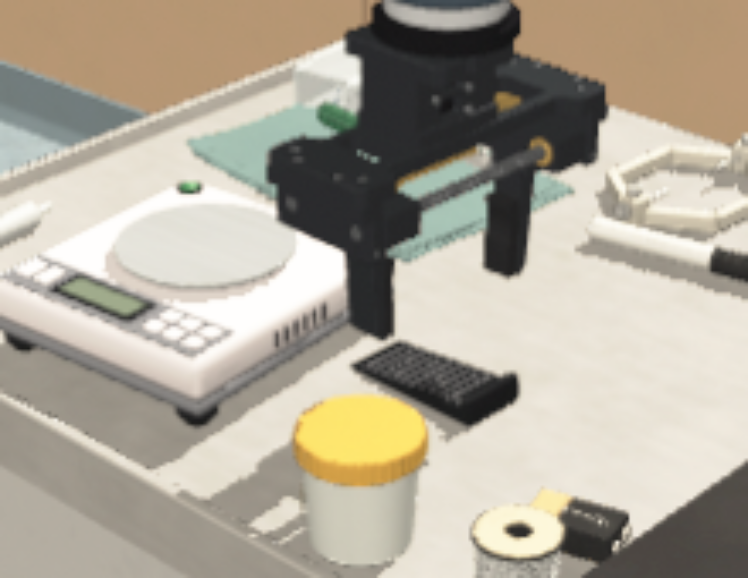

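The fingers, at crop (375,330) and (505,270), straddle the shim at about (440,385) from 5 cm up. I'll check whether the arm has settled.

```bash
python3 go.py 0.5214 -0.2234 0.0025 -0.092
```

```text
shift cm [-0.23  0.17  5.54] turn 0.003 tilt z [-0.005  0.003 -1.   ] F [0.12 0.8  1.5 ] t 1.15 pos [ 0.5202 -0.2211  0.0579]
```

Call:
{"method": "carry_out", "body": {"targets": [[[0, 0, 1.5], 0, 8.8], [[0, 0, 3], 0, 8.8], [[0, 0, 4.2], 0, 8.8], [[0, 0, 5], 0, 8.8], [[0, 0, 5.4], 0, 8.8], [[0, 0, 5.4], 0, 8.8], [[0, 0, 5.4], 0, 8.8], [[0, 0, 5.4], 0, 8.8]]}}

```text
t: 1.82
eef_pos: [0.522, -0.2244, 0.0075]
ee_rot: [2.32, 2.116, 0.0]
force: [-0.5, -0.3, 0.3]
gripper_width: 1.0
finger_force: 0.0
```

```bash
python3 go.py 0.5214 -0.2234 0.0025 -0.092
```

```text
shift cm [ 0.09 -0.07  0.5 ] turn -0.0 tilt z [ 0.001 -0.001 -1.   ] F [-0.5  -0.26  0.32] t 1.8167 pos [ 0.522  -0.2244  0.0075]
```

Call:
{"method": "carry_out", "body": {"targets": [[[0, 0, 0.25], 0, 8], [[0, 0, 0.45], 0, 7], [[0, 0, 0.45], 0, 6], [[0, 0, 0.45], 0, 5], [[0, 0, 0.45], 0, 4.5], [[0, 0, 0.45], 0, 4.1], [[0, 0, 0.45], 0, 4.1], [[0, 0, 0.45], 0, 4.1], [[0, 0, 0.45], 0, 4.1], [[0, 0, 0.45], 0, 4.1]], "grip_force": 3}}

```text
t: 2.65
eef_pos: [0.5215, -0.2238, 0.0022]
ee_rot: [2.321, 2.117, 0.0]
force: [-1.8, -0.4, 0.5]
gripper_width: 0.462
finger_force: 0.0
```

```bash
python3 go.py 0.5214 -0.2234 0.003 -0.092 0.5531 -0.2344 0.003 0.041
```

```text
shift cm [ 0.04 -0.02 -0.08] turn 0.0 tilt z [ 0. -0. -1.] F [-1.85 -0.38  0.52] t 2.65 pos [ 0.5215 -0.2238  0.0022]
shift cm [-0.76  3.24 -0.08] turn -0.133 tilt z [ 0. -0. -1.] F [-1.85 -0.38  0.52] t 2.65 pos [ 0.5215 -0.2238  0.0022]
```

```bash
python3 go.py 0.5547 -0.2242 0.003 0.041
```

```text
shift cm [ 0.27  3.31 -0.08] turn -0.133 tilt z [ 0. -0. -1.] F [-1.85 -0.38  0.52] t 2.65 pos [ 0.5215 -0.2238  0.0022]
```

Call:
{"method": "carry_out", "body": {"targets": [[[0, 0.3, 0], -0.015, 4.1], [[0, 0.7, 0], -0.03, 4.1], [[0.1, 1.1, 0], -0.045, 4.1], [[0.1, 1.5, 0], -0.06, 4.1], [[0.15, 1.9, 0], -0.08, 4.1], [[0.2, 2.3, 0], -0.1, 4.1], [[0.2, 2.7, 0], -0.12, 4.1], [[0.25, 3.0, 0], -0.133, 4.1], [[0.27, 3.2, 0], -0.133, 4.1], [[0.27, 3.3, 0], -0.133, 4.1], [[0.27, 3.3, 0], -0.133, 4.1], [[0.27, 3.3, 0], -0.133, 4.1]]}}

```text
t: 3.65
eef_pos: [0.5546, -0.2241, 0.0022]
ee_rot: [-2.176, -2.266, -0.0]
force: [0.2, 1.2, 0.3]
gripper_width: 0.467
finger_force: 0.0
```

```bash
python3 go.py 0.5547 -0.2242 0.003 0.041
```

```text
shift cm [-0.01  0.01 -0.08] turn -0.0 tilt z [-0.  0. -1.] F [0.24 1.24 0.29] t 3.65 pos [ 0.5546 -0.2241  0.0022]
```

Call:
{"method": "carry_out", "body": {"targets": [[[0, 0, 0], 0, 4.8], [[0, 0, 0], 0, 5.6], [[0, 0, 0], 0, 5.6], [[0, 0, -1], 0, 5.6], [[0, 0, -3], 0, 5.6], [[-2, 0, -5], 0, 3], [[-5, 0, -5], 0, 1], [[-6, 0, -5], 0, 0], [[-6, 0, -5], 0, 0], [[-6, 0, -5], 0, 0], [[-6, 0, -5], 0, 0], [[-6, 0, -5], 0, 0]]}}

```text
t: 4.65
eef_pos: [0.5565, -0.2825, 0.0514]
ee_rot: [-2.173, -2.266, 0.0]
force: [0.0, 0.0, 0.7]
gripper_width: 0.133
finger_force: 0.0
```

```bash
python3 go.py 0.557 -0.2842 0.007 0.041; python3 - <<'E'
from h import *
import pickle
c=shot('top'); pickle.dump(c,open('top1.pkl','wb'))
cv2.imwrite('pics/t1.png',cv2.resize(c['image'][205:345,195:375],None,fx=4.2,fy=4.2,interpolation=cv2.INTER_CUBIC))
E
```

```text
shift cm [-0.18  0.05  4.44] turn 0.001 tilt z [-0.002  0.002 -1.   ] F [0.04 0.03 0.66] t 4.65 pos [ 0.5565 -0.2825  0.0514]
```

View pics/t1.png

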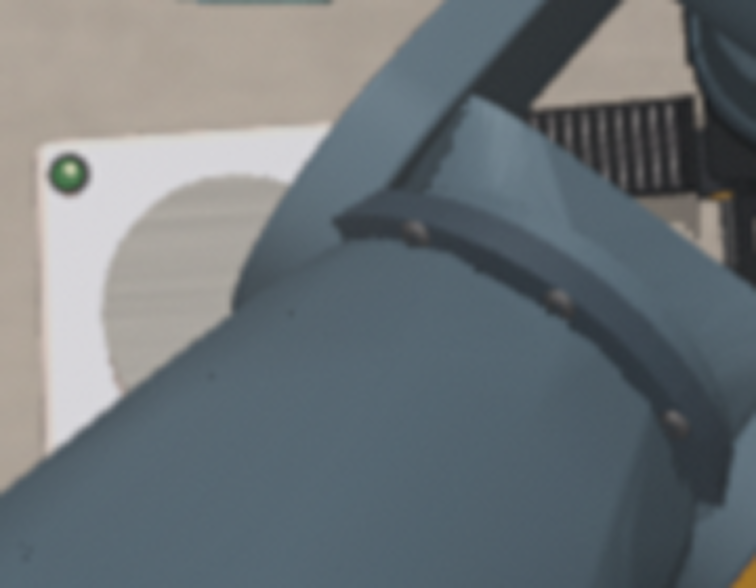

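The shim now looks parallel to the scale, with its lip corners at crop (692,97) and (697,193). I'll measure the lip's centre.

```bash
python3 - <<'E'
from h import *
import pickle
c=pickle.load(open('top1.pkl','rb'))
w=lambda u,v,z:world(c,195+u/4.2-.4,205+v/4.2-.4,z)
a,b=w(692,97,.016),w(697,193,.016); print(a,b,(a+b)/2)
p=w(40,145,.048);q=w(330,125,.048);print('scale BL',p,'back edge yaw',np.arctan2(-(p-q)[0],(p-q)[1]))
p=w(540,110,.0035);q=w(692,97,.0105);print('shim yaw',np.arctan2(-(p-q)[0],(p-q)[1]))
E
python3 go.py 0.557 -0.2842 0.007 0.041
```

```text
[ 0.57423905 -0.25581538  0.016     ] [ 0.53456357 -0.2564398   0.016     ] [ 0.55440131 -0.25612759  0.016     ]
scale BL [0.55700942 0.00367454 0.048     ] back edge yaw 0.041438183640926884
shim yaw 0.039847972695209156
shift cm [-0.16  0.03  4.46] turn 0.001 tilt z [-0.001  0.001 -1.   ] F [-0.85  0.09  0.08] t 4.7 pos [ 0.5567 -0.2826  0.0516]
```

Call:
{"method": "carry_out", "body": {"targets": [[[0, 0, 1.5], 0, 0], [[0, 0, 3], 0, 0], [[0, 0, 4], 0, 0], [[0, 0, 4.5], 0, 0], [[0, 0, 4.5], 0, 0], [[0, 0, 4.5], 0, 0], [[0, 0, 4.5], 0, 0], [[0.8, 0, 4.5], 0, 0], [[1.2, 0, 4.5], 0, 0], [[1.2, 0, 4.5], 0, 0], [[1.2, 0, 4.5], 0, 0]]}}

```text
t: 5.62
eef_pos: [0.5567, -0.2717, 0.0076]
ee_rot: [2.174, 2.267, 0.0]
force: [-1.0, -0.5, -0.4]
gripper_width: 0.005
finger_force: 0.0
```

```bash
python3 go.py 0.557 -0.2842 0.007 0.041
```

```text
shift cm [-1.25 -0.03  0.06] turn 0.001 tilt z [ 0. -0. -1.] F [-1.01 -0.51 -0.38] t 5.6167 pos [ 0.5567 -0.2717  0.0076]
```

Call:
{"method": "carry_out", "body": {"targets": [[[0.3, 0, 0], 0, 0], [[0.6, 0, 0], 0, 0], [[0.9, 0, 0], 0, 0], [[1.2, 0, 0], 0, 0], [[1.5, 0, 0], 0, 0], [[1.8, 0, 0], 0, 0], [[2.1, 0, 0], 0, 0], [[2.4, 0, 0], 0, 0], [[2.7, 0, 0], 0, 0], [[3.0, 0, 0], 0, 0], [[3.0, 0, 0], 0, 0]]}}

```text
t: 6.53
eef_pos: [0.5552, -0.2414, 0.0071]
ee_rot: [-2.175, -2.267, -0.0]
force: [-0.0, 0.3, 0.3]
gripper_width: 0.003
finger_force: 0.0
```

```bash
python3 go.py 0.557 -0.2542 0.007 0.041
```

```text
shift cm [-1.29  0.12  0.01] turn 0.0 tilt z [-0.  0. -1.] F [-0.03  0.27  0.35] t 6.5333 pos [ 0.5552 -0.2414  0.0071]
```

Call:
{"method": "carry_out", "body": {"targets": [[[0.2, 0, 0], 0, 0], [[0.4, 0, 0], 0, 0], [[0.6, 0, 0], 0, 0], [[0.8, 0, 0], 0, 0], [[1.0, 0, 0], 0, 0], [[1.2, 0, 0], 0, 0], [[1.2, 0, 0], 0, 0]]}}

```text
t: 7.12
eef_pos: [0.5548, -0.2297, 0.0072]
ee_rot: [-2.175, -2.267, -0.0]
force: [0.7, 0.8, 0.4]
gripper_width: 0.003
finger_force: 0.0
```

Call:
{"method": "carry_out", "body": {"targets": [[[0.1, 0, 0], 0, 0], [[0.2, 0, 0], 0, 0], [[0.3, 0, 0], 0, 0], [[0.4, 0, 0], 0, 0], [[0.4, 0, 0], 0, 0]]}}

```text
t: 7.53
eef_pos: [0.5547, -0.226, 0.0072]
ee_rot: [-2.175, -2.267, -0.0]
force: [-0.3, 0.3, 0.3]
gripper_width: 0.007
finger_force: 0.0
```

Call:
{"method": "carry_out", "body": {"targets": [[[0.1, 0, 0], 0, 0], [[0.2, 0, 0], 0, 0], [[0.2, 0, 0], 0, 0]]}}

```text
t: 7.78
eef_pos: [0.5546, -0.224, 0.0072]
ee_rot: [-2.175, -2.267, -0.0]
force: [-0.5, 0.9, -0.2]
gripper_width: 0.005
finger_force: 0.0
```

Call:
{"method": "carry_out", "body": {"targets": [[[0.1, 0, 0], 0, 0], [[0.2, 0, 0], 0, 0], [[0.2, 0, 0], 0, 0]]}}

```text
t: 8.03
eef_pos: [0.5546, -0.222, 0.0072]
ee_rot: [-2.175, -2.267, -0.0]
force: [-0.7, 0.4, 1.2]
gripper_width: 0.004
finger_force: 0.0
```

Call:
{"method": "carry_out", "body": {"targets": [[[0.1, 0, 0], 0, 0], [[0.2, 0, 0], 0, 0], [[0.2, 0, 0], 0, 0]]}}

```text
t: 8.28
eef_pos: [0.5544, -0.22, 0.0072]
ee_rot: [-2.175, -2.267, -0.0]
force: [-0.2, -0.6, -0.3]
gripper_width: 0.005
finger_force: 0.0
```

Call:
{"method": "carry_out", "body": {"targets": [[[0.1, 0, 0], 0, 0], [[0.2, 0, 0], 0, 0], [[0.2, 0, 0], 0, 0]]}}

```text
t: 8.53
eef_pos: [0.5544, -0.218, 0.0072]
ee_rot: [-2.175, -2.267, -0.0]
force: [0.1, 0.2, 0.5]
gripper_width: 0.006
finger_force: 0.0
```

Call:
{"method": "carry_out", "body": {"targets": [[[0.1, 0, 0], 0, 0], [[0.2, 0, 0], 0, 0], [[0.2, 0, 0], 0, 0]]}}

```text
t: 8.78
eef_pos: [0.5543, -0.216, 0.0072]
ee_rot: [-2.175, -2.267, -0.0]
force: [-0.1, 0.4, 0.4]
gripper_width: 0.004
finger_force: 0.0
```

Call:
{"method": "carry_out", "body": {"targets": [[[0.1, 0, 0], 0, 0], [[0.2, 0, 0], 0, 0], [[0.2, 0, 0], 0, 0]]}}

```text
t: 9.03
eef_pos: [0.5542, -0.214, 0.0072]
ee_rot: [-2.175, -2.267, -0.0]
force: [-0.7, 0.3, -0.6]
gripper_width: 0.012
finger_force: 0.0
```

Call:
{"method": "carry_out", "body": {"targets": [[[0.1, 0, 0], 0, 0], [[0.2, 0, 0], 0, 0], [[0.2, 0, 0], 0, 0]]}}

```text
t: 9.28
eef_pos: [0.5541, -0.212, 0.0072]
ee_rot: [-2.175, -2.266, 0.0]
force: [-0.0, 0.6, 0.8]
gripper_width: 0.005
finger_force: 0.0
```

Call:
{"method": "carry_out", "body": {"targets": [[[0.1, 0, 0], 0, 0], [[0.2, 0, 0], 0, 0], [[0.2, 0, 0], 0, 0]]}}

```text
t: 9.53
eef_pos: [0.554, -0.21, 0.0072]
ee_rot: [-2.175, -2.266, -0.0]
force: [0.4, -0.1, 0.1]
gripper_width: 0.006
finger_force: 0.0
```

Call:
{"method": "carry_out", "body": {"targets": [[[0.1, 0, 0], 0, 0], [[0.2, 0, 0], 0, 0], [[0.2, 0, 0], 0, 0]]}}

```text
t: 9.78
eef_pos: [0.5539, -0.208, 0.0072]
ee_rot: [-2.175, -2.266, -0.0]
force: [-0.6, 0.5, 0.1]
gripper_width: 0.007
finger_force: 0.0
```

```bash
python3 - <<'E'
from h import *
c=shot('scene'); p=pix(c,(0.555,-.17,.02)).astype(int);print(p, pix(c,(.5512,-.1383,.005)))
print(env.observe()['force'])
cv2.imwrite('pics/s2.png',cv2.resize(c['image'][p[1]-50:p[1]+50,p[0]-70:p[0]+60],None,fx=6,fy=6,interpolation=cv2.INTER_CUBIC))
E
```

```text
[303 256] [289.9655098  259.30258806]
[-0.16976641  0.17373518  0.4606922 ]
```

View pics/s2.png

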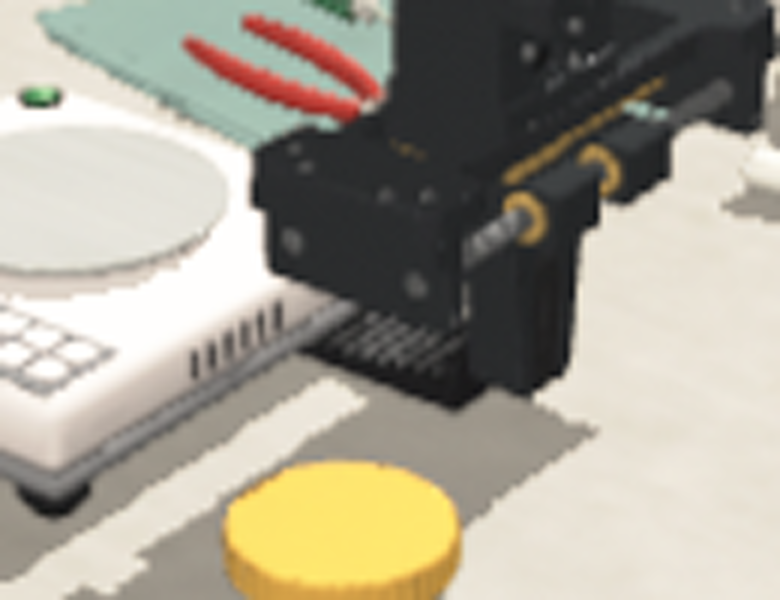

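The shim, at crop (390,350), is going squarely under the scale, with the fingers flush on its lip at (490,370). There is no foot contact yet, so I'll keep creeping.

Call:
{"method": "carry_out", "body": {"targets": [[[0.1, 0, 0], 0, 0], [[0.2, 0, 0], 0, 0], [[0.2, 0, 0], 0, 0]]}}

```text
t: 10.08
eef_pos: [0.5539, -0.206, 0.0072]
ee_rot: [-2.175, -2.267, -0.0]
force: [0.1, 0.5, -0.4]
gripper_width: 0.005
finger_force: 0.0
```

Call:
{"method": "carry_out", "body": {"targets": [[[0.1, 0, 0], 0, 0], [[0.2, 0, 0], 0, 0], [[0.2, 0, 0], 0, 0]]}}

```text
t: 10.33
eef_pos: [0.5538, -0.204, 0.0072]
ee_rot: [2.175, 2.267, 0.0]
force: [0.3, 0.9, -0.4]
gripper_width: 0.001
finger_force: 0.0
```

Call:
{"method": "carry_out", "body": {"targets": [[[0.1, 0, 0], 0, 0], [[0.2, 0, 0], 0, 0], [[0.2, 0, 0], 0, 0]]}}

```text
t: 10.58
eef_pos: [0.5537, -0.2021, 0.0072]
ee_rot: [2.175, 2.267, -0.0]
force: [-0.1, -0.4, -0.4]
gripper_width: 0.003
finger_force: 0.3
```

Call:
{"method": "carry_out", "body": {"targets": [[[0.1, 0, 0], 0, 0], [[0.1, 0, 0], 0, 0], [[0.1, 0, 0], 0, 0]]}}

```text
t: 10.83
eef_pos: [0.5537, -0.2012, 0.0072]
ee_rot: [2.175, 2.266, -0.0]
force: [0.7, -1.4, -0.9]
gripper_width: 0.004
finger_force: 0.6
```

Call:
{"method": "carry_out", "body": {"targets": [[[0.05, 0, 0], 0, 0], [[0.05, 0, 0], 0, 0], [[0.05, 0, 0], 0, 0]]}}

```text
t: 11.08
eef_pos: [0.5537, -0.2008, 0.0072]
ee_rot: [2.175, 2.266, -0.0]
force: [-0.1, -1.9, -0.1]
gripper_width: 0.009
finger_force: 1.0
```

Call:
{"method": "carry_out", "body": {"targets": [[[0.05, 0, 0], 0, 0], [[0.05, 0, 0], 0, 0], [[0.05, 0, 0], 0, 0]]}}

```text
t: 11.33
eef_pos: [0.5537, -0.2003, 0.0072]
ee_rot: [2.175, 2.266, -0.0]
force: [-0.8, -2.1, -1.1]
gripper_width: 0.005
finger_force: 1.2
```

Call:
{"method": "carry_out", "body": {"targets": [[[0.05, 0, 0], 0, 0], [[0.05, 0, 0], 0, 0], [[0.05, 0, 0], 0, 0]]}}

```text
t: 11.58
eef_pos: [0.5536, -0.1997, 0.0072]
ee_rot: [2.175, 2.266, -0.0]
force: [0.2, -2.9, -1.5]
gripper_width: 0.008
finger_force: 1.4
```

Call:
{"method": "carry_out", "body": {"targets": [[[0.05, 0, 0], 0, 0], [[0.1, 0, 0], 0, 0], [[0.1, 0, 0], 0, 0]]}}

```text
t: 11.83
eef_pos: [0.5536, -0.1988, 0.0072]
ee_rot: [2.175, 2.266, -0.0]
force: [-0.2, -3.7, -1.6]
gripper_width: 0.005
finger_force: 1.7
```

Contact is snug at about 3.7 N. I'll back off and rise.

Call:
{"method": "carry_out", "body": {"targets": [[[-0.3, 0, 0], 0, 0], [[-1.5, 0, 0], 0, 0], [[-2, 0, -1], 0, 0], [[-2, 0, -4], 0, 0], [[-2, 0, -7.5], 0, 0], [[-2, 0, -7.5], 0, 0], [[-2, 0, -7.5], 0, 0], [[-2, 0, -7.5], 0, 0], [[-2, 0, -7.5], 0, 0]]}}

```text
t: 12.58
eef_pos: [0.5535, -0.2183, 0.0811]
ee_rot: [-2.174, -2.265, 0.001]
force: [-0.6, -0.3, -0.0]
gripper_width: 0.006
finger_force: 0.0
```

```bash
python3 go.py 0.5512 -0.1383 0.06 0.041; python3 - <<'E'
from h import *
import pickle
c=shot('top'); pickle.dump(c,open('top2.pkl','wb'))
cv2.imwrite('pics/t2.png',cv2.resize(c['image'][205:345,195:375],None,fx=4.2,fy=4.2,interpolation=cv2.INTER_CUBIC))
E
```

```text
shift cm [8.   0.1  2.12] turn -0.0 tilt z [-0.002  0.001 -1.   ] F [-0.57 -0.34 -0.01] t 12.5833 pos [ 0.5535 -0.2183  0.0811]
```

View pics/t2.png

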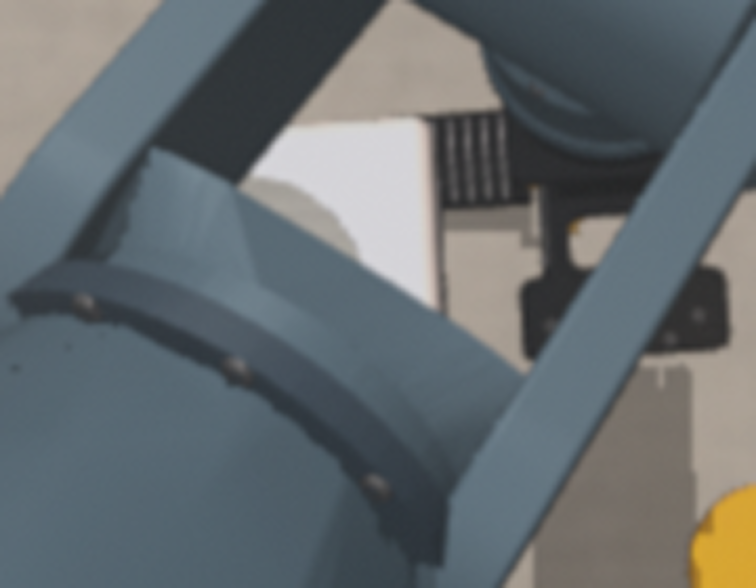

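The scale's back right corner, at crop (427,118), hasn't moved, and the shim is squarely under it at (475,160). I'll move above the corner to press.

Call:
{"method": "carry_out", "body": {"targets": [[[2, 0, 0], 0, 0], [[4.5, 0, 0], 0, 0], [[7, 0.1, 0], 0, 0], [[8, 0.1, 0.5], 0, 0], [[8, 0.1, 1.5], 0, 0], [[8, 0.1, 2.3], 0, 0], [[8, 0.1, 2.5], 0, 0], [[8, 0.1, 2.5], 0, 0], [[8, 0.1, 2.5], 0, 0], [[8, 0.1, 2.5], 0, 0]]}}

```text
t: 13.47
eef_pos: [0.5523, -0.1396, 0.0573]
ee_rot: [2.176, 2.265, 0.0]
force: [-0.9, -1.2, 0.6]
gripper_width: 0.009
finger_force: 0.0
```

```bash
python3 go.py 0.5512 -0.1383 0.048 0.041
```

```text
shift cm [ 0.14 -0.11  0.93] turn -0.001 tilt z [ 0. -0. -1.] F [-0.95 -1.25  0.64] t 13.4667 pos [ 0.5523 -0.1396  0.0573]
```

Call:
{"method": "carry_out", "body": {"targets": [[[0.1, -0.1, 0.3], 0, 0], [[0.1, -0.1, 0.6], 0, 0], [[0.1, -0.1, 0.8], 0, 0], [[0.1, -0.1, 0.8], 0, 0], [[0.1, -0.1, 0.8], 0, 0]]}}

```text
t: 13.88
eef_pos: [0.5509, -0.1377, 0.049]
ee_rot: [-2.175, -2.266, 0.0]
force: [0.5, 0.6, 0.2]
gripper_width: 0.005
finger_force: 0.0
```

Call:
{"method": "carry_out", "body": {"targets": [[[0, 0, 0.05], 0, 0], [[0, 0, 0.05], 0, 0], [[0, 0, 0.05], 0, 0]]}}

```text
t: 14.13
eef_pos: [0.5512, -0.1377, 0.0488]
ee_rot: [2.175, 2.267, 0.0]
force: [0.8, 0.4, 0.4]
gripper_width: 0.006
finger_force: 0.0
```

Call:
{"method": "carry_out", "body": {"targets": [[[0, 0, 0.05], 0, 0], [[0, 0, 0.05], 0, 0], [[0, 0, 0.05], 0, 0]]}}

```text
t: 14.38
eef_pos: [0.5511, -0.1377, 0.0482]
ee_rot: [2.175, 2.267, -0.0]
force: [-0.1, 0.5, -0.7]
gripper_width: 0.004
finger_force: 0.0
```

Call:
{"method": "carry_out", "body": {"targets": [[[0, 0, 0.05], 0, 0], [[0, 0, 0.05], 0, 0], [[0, 0, 0.05], 0, 0]]}}

```text
t: 14.63
eef_pos: [0.5512, -0.1378, 0.0479]
ee_rot: [2.175, 2.266, 0.0]
force: [-1.1, 0.1, 2.3]
gripper_width: 0.005
finger_force: 1.2
```

Call:
{"method": "carry_out", "body": {"targets": [[[0, 0, 0.05], 0, 0], [[0, 0, 0.05], 0, 0], [[0, 0, 0.05], 0, 0]]}}

```text
t: 14.88
eef_pos: [0.5512, -0.1378, 0.0478]
ee_rot: [2.175, 2.266, 0.0]
force: [-2.5, 0.7, 6.5]
gripper_width: 0.008
finger_force: 3.1
```

Call:
{"method": "carry_out", "body": {"targets": [[[0, 0, 0.04], 0, 0], [[0, 0, 0.04], 0, 0], [[0, 0, 0.04], 0, 0], [[0, 0, 0.04], 0, 0], [[0, 0, 0.04], 0, 0], [[0, 0, 0.04], 0, 0], [[0, 0, 0.04], 0, 0], [[0, 0, 0.04], 0, 0]]}}

```text
t: 15.55
eef_pos: [0.5512, -0.1378, 0.0477]
ee_rot: [2.175, 2.266, -0.0]
force: [-3.5, 2.0, 8.9]
gripper_width: 0.003
finger_force: 4.5
```

The corner holds firm at about 9 N with only 0.1 mm of movement. I'll release it and retreat for a check.

Call:
{"method": "carry_out", "body": {"targets": [[[0, 0, -0.1], 0, 0], [[0, 0, -0.5], 0, 0], [[0, 0, -2], 0, 0], [[0, 0, -5], 0, 0], [[0, 0, -9], 0, 0], [[-4, 0, -12], 0, 0], [[-8, 0, -14], 0, 0], [[-12, 0, -16], 0, 0], [[-16, 0, -16], 0, 0], [[-20, 0, -16], 0, 0], [[-24, 0, -16], 0, 0], [[-24, 0, -16], 0, 0]]}}

```text
t: 16.55
eef_pos: [0.5598, -0.3841, 0.207]
ee_rot: [2.179, 2.26, -0.003]
force: [0.1, -0.0, -0.4]
gripper_width: 0.005
finger_force: 0.0
```

Call:
{"method": "carry_out", "body": {"targets": [[[-4, -4, 0], 0, 0], [[-8, -8, 0], 0, 0], [[-12, -12, 0], 0, 0], [[-12, -16, 0], 0, 0], [[-12, -18, 0], 0, 0], [[-12, -18, 0], 0, 0], [[-12, -18, 0], 0, 0], [[-12, -18, 0], 0, 0], [[-12, -18, 0], 0, 0]]}}

```text
t: 17.3
eef_pos: [0.3872, -0.5041, 0.2069]
ee_rot: [2.174, 2.267, 0.001]
force: [0.2, -0.8, 0.1]
gripper_width: 0.007
finger_force: 0.0
```

```bash
python3 - <<'E'
from h import *
import pickle
s=env.observe();print(s['eef_pos'],s['force'],np.abs(s['qd']).max())
c=shot('top'); pickle.dump(c,open('top3.pkl','wb'))
cv2.imwrite('pics/t3.png',cv2.resize(c['image'][220:345,195:375],None,fx=4.4,fy=4.4,interpolation=cv2.INTER_CUBIC))
for u,v in ((215,255),(285,245),(292,322),(215,318),(285,300)):
    r=[world(k,u,v)[2]*1e3 for k in (pickle.load(open('top0.pkl','rb')),c)]; print(np.round(r,1))
E
```

```text
[ 0.38719009 -0.50414239  0.20687561] [ 0.16414977 -0.78490654  0.10232918] 0.017364293385040853
[45.4 46. ]
[45.5 48.7]
[48.3 48.7]
[49.8 49.1]
[47.1 50.4]
```

View pics/t3.png

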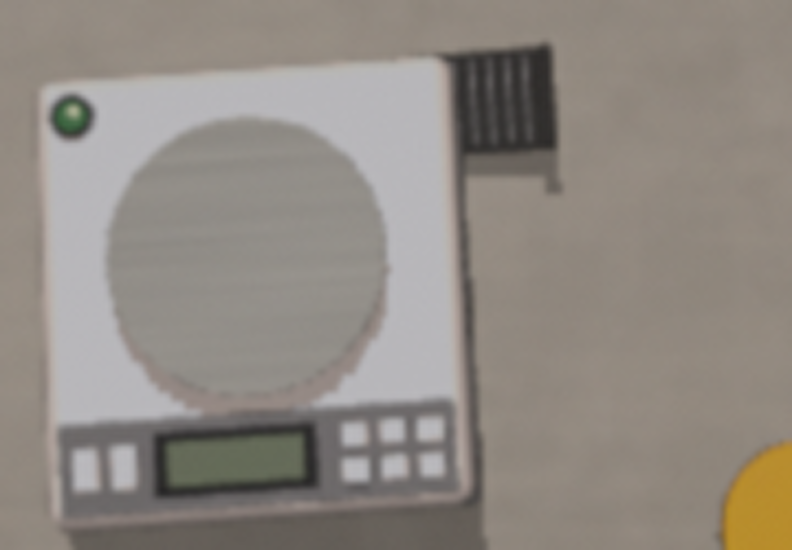

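The scale hasn't moved: its corners are still at (40,86), (447,58) and (472,497). The shim sits square under the back right foot, with its lip at (552,97). I'll hand the job in.

```bash
python3 -c "
from workcell import env
print(env.close_job())"
```

```text
the job is handed in; nothing more can be done
None
```

The shim is squarely under the back right foot, pushed snug at about 3.7 N. The scale did not shift, the corner held a 9 N press with only about 0.1 mm of movement, and I handed the job in at about 17 s.

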